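# Slide the bookend past its spring catch

## Task

Close up the desk book rack: with the fingertips, press the long brass release bar in the rack's channel down and keep it down while you push the bookend along the runners, over the catch, up to the row of books, then let go so that the catch springs up again behind the bookend's panel and move clear. Push only: do not pick up or tip the bookend, do not knock over the books, and leave the globe, the chess piece and the pen cup where they stand.

Things in the scene. Friction and masses are not known exactly. Their poses are not given: they have to be found in the camera images.
- rack: wooden rack fixed to the desk, 415 x 136 mm, x -235 to 180 mm. Origin on the desk, centre line, below the catch's face. x: level, the way the bookend is pushed (to the books); z up. Two runners (tops 40 mm above the desk, |y| 32 to 60 mm) beside an open channel 64 mm wide; outside them lips 10 mm higher. At +x a fixed end panel, 190 mm above the desk, inner face x = 160 mm.
- release_bar (a joint): brass bar in the channel; m, 0 up, 0.014 fully down, straight down and level. Spring: about 3.5 N at the top, 8 N fully down; rises by itself. Strip 60 mm wide, rack x -219 to 9 mm, top 38 mm above the desk when up. Its open part behind the bookend (more negative x) can be pressed anywhere. Pressed 9 mm or more, the bookend passes over its catch.
- bar_top (a point): a point on the top face of the release bar, on the centre line, at x = -180 mm in the rack's frame; it goes down with the bar. z up.
- catch (a point): a point fixed to the rack, centre line, x = 0, 40 mm above the desk (runner tops); axes as the rack's. Here is the near face of the catch: a steel block on the end of the release bar, 50 mm wide, 10 mm long (x 0 to 10 mm), standing 8 mm above the runners while the bar is up, which stops the bookend. It goes down with the bar.
- bookend: loose, 0.4 to 0.8 kg, on the runners (3 mm side play). Origin: middle of its underside; x to the books, z up. Foot: open frame 90 x 114 mm; front: dark upright panel (x 27 to 45 mm), 110 mm tall; rear: brass crossbar (x -45 to -29 mm), 22 mm tall; side strips 12 mm tall. The 56 mm opening between takes the catch. Underside 2 mm above the bar. Starts 10 to 50 mm short of the catch.
- bookend_front (a point): centre of the lower front edge of the bookend's panel (the side towards the books), level with the runners' tops. The panel is wholly past the catch when this point is 28 mm or more beyond the catch point along the rack's x; it meets the books at about 46 mm.
- bookend_push (a point): centre of the rear face of the bookend's brass crossbar, 11 mm above the runners: the place to push, towards +x of the rack.
- book0: blue book standing next to the bookend, 34 mm thick (along the rack), 108 mm wide, 150 mm tall. Origin at the middle of its underside, z up. Its near face is at about x = 46 mm of the rack; the row of books can shift about 9 mm before it is jammed against the end panel.
- book1: red book, the middle one, 28 x 108 x 135 mm. Origin at the middle of its underside, z up.
- book2: green book, next to the end panel, 42 x 108 x 142 mm. Origin at the middle of its underside, z up.
- globe: small blue globe on a brass foot, 64 mm across, 94 mm tall, loose on the desk. Origin at the middle of its underside. Leave alone.
- chess_piece: black chess piece, 38 mm across, 80 mm tall, loose on the desk. Origin at the middle of its underside. Leave alone.
- pen_cup: dark steel pen cup, 72 mm across, 85 mm tall, its pens reaching 135 mm, loose on the desk. Origin at the middle of its underside. Leave alone.
Mind the look-alikes: they are no part of the job. Of the things shaped like the book1, the red one is meant.

How it is judged:
On the way, in this order (a step that is already met when the one before it is completed fails the run):
1. the release bar is pressed down while the bookend still stands short of the catch (value of joint release_bar above 0.008 m and x of bookend_front in the frame of rack below 0.002 m), for 0.05 s.
2. with the bar held down by the fingers, the bookend's panel passes over the catch (value of joint release_bar above 0.007 m and contact force between the fingers and release_bar above 0.5 N and x of bookend_front in the frame of rack between 0.004 and 0.028 m), for 0.03 s.
At the end, for the whole second after the job is handed in: The release bar is up again (within 2 mm), the bookend stands flat and still on the runners with its panel wholly past the catch (its front 27 to 62 mm beyond the catch's face, so it is next to the books), and the three books stand upright (within 0.2 rad) (value of joint release_bar below 0.002 m and x of bookend_front in the frame of rack between 0.027 and 0.062 m and z of bookend_front in the frame of catch below 0.004 m and angle between bookend's own z axis and vertical below 0.06 rad and linear speed of bookend below 0.01 m/s and angle between each of book0, book1, book2's own z axis and vertical below 0.2 rad); the robot touches nothing.
It fails at once if the bookend is lifted off the runners or tipped (z of bookend_front in the frame of catch above 0.015 m or z of bookend_push in the frame of catch above 0.026 m or angle between bookend's own z axis and vertical above 0.2 rad).
It fails at once if a book is knocked over or lifted (angle between any of book0, book1, book2's own z axis and vertical above 0.35 rad or z of any of book0, book1, book2 in the frame of rack above 0.06 m).
It fails at once if the globe, the chess piece or the pen cup is moved by more than 20 mm (distance of any of globe, chess_piece, pen_cup from where it was at the start of the episode above 0.02 m).
It also fails if it takes over 40 s, if anything falls off the work surface, if the arm or the gripper's body presses on something with over 40 N, if the wrist force passes 120 N, or if a joint passes its speed limit or range.

## Robot

A 7-joint arm with a two-finger parallel gripper is mounted at the origin on the work surface. World frame = base frame: x ahead of the robot, y to its left, z up, the work surface at z = 0. Lengths are in m, angles in rad, forces in N, time in s.
With the tool pointing down it reaches from about 0.425 to 0.875 m from the base axis. Payload 4.7 kg.
Tool frame: the origin (TCP) lies between the finger pads; the fingertips stand 11 mm ahead of it and the grasp point (between the pads) lies 8 mm behind it; z points along the fingers, y is the direction in which the jaws open and shut (so a half turn about z gives the same grasp; the last joint's range is limited). The gripper opens to 87 mm and grips with 3 to 60 N. Pads are 19 mm wide; open, the fingers measure 117 mm over their backs; the gripper's body (75 mm by 190 mm) begins 51 mm behind the grasp point.
Start: joints at [1.364, 0.321, -0.07, 1.45, 0.023, 1.371, -0.057], TCP at [0.142, -0.634, 0.234] pointing down, gripper open.
Joint ranges: [-2.86, 2.86], [-0.3, 2.09], [-1.38, 1.24], [0.06, 2.45], [-1.56, 4.7], [0.09, 2.05], [-2.69, 2.69]. Speed limits (rad/s): [2.57, 2.57, 3.14, 3.14, 3.14, 3.14, 3.14].

## Interface

Orientations are given as a rotation vector (axis times angle).
In Python, from bench import ctrl gives the robot as it stands.
- The arm moves only by the tool servo_tool, never from a script. Its argument "series" is a list of rows, each an object with "travel": the shift along the tool's x, y, z in m, a list of three; "angular": the turn, a rotation vector about the tool's x, y, z in rad, a list of three. A call has 1 to 5 rows; each row shifts and turns the commanded pose from where the row before left it, along the tool's axes as they then stand; what a row does not reach is not made up. A row lasts 1/10 s, in which the tool goes at most 50 mm and 8.59 degrees, less where a joint would pass 70% of its speed; a pose out of reach is approached as far as the arm can. A call with a gripper value outside its range is refused whole. "claw" is the finger opening in m, from 0 to 0.087, set as the call begins (left out, the last holds). The fingers move at their own pace and stop on an object; "squeeze" is the grip in N (left out, the last holds). Time passes only in rows, so rows that do not move let the fingers close. It gives the time, the measured TCP pose, the force and the opening at its end, in the units of the state.
- ctrl.get_state(): the state, without advancing time (a new reading comes with each control period).
- ctrl.get_image(name): name is "scene" or "top" or "wrist"; returns the picture (384x512x3 uint8, red, green, blue); there is no depth.
- ctrl.calibration(name): a dict with "fx", "fy", "cx", "cy" (pixels), "rvec" (rotation vector, rad) and "tvec" (3), from world to camera coordinates, as OpenCV has them. Camera axes: x right, y down, z forward; pixel columns grow to the right and rows downward; lengths in m; the calibration is good to about 2 mm. A picture is of the moment at which its call begins: read the wrist's pose just before it. calibration takes no time and is no camera call; for the wrist camera it gives the pose at the moment of the call.
- ctrl.close_job(): hands the job in, once; it reports no verdict.
The state is a dict: "time": time; "joint_positions": joint angles; "qd": joint speeds; "joint_torque": joint torques, N m; "position": TCP position; "tool_rot": TCP orientation; "ft_force": force on the tool from outside, world axes, zero at the start; "torque": the same for the moment, N m; "grip_width": opening from 0.0 (shut) to 1.0 (fully open).
Only numpy, scipy, OpenCV 4.12 (cv2) and the standard library are available. Lean on these libraries where they do the work, as an engineer would, in place of code of your own. Each camera call takes 0.05 s, during which the arm holds its last target.

## Working session

There is one attempt and no reset: what is moved stays moved. The work goes in short steps, Python scripts to look and compute and a tool call to move; the robot and the scene stay as the last step left them, time stands still between calls to the robot, and variables do not carry over. Pictures are saved under pics/ and viewed, and the job is handed in when it is done.

Besides the shell and the picture viewer there is one more tool, called after "Request:" by a JSON object that holds its "fn" and its "kwargs", one argument or row to a line. servo_tool: Moves the arm, as the interface text tells. Its arguments: {"type":"object","properties":{"series":{"type":"array","items":{"type":"object","properties":{"travel":{"type":"array","items":{"type":"number"}},"angular":{"type":"array","items":{"type":"number"}}}}},"claw":{"type":"number"},"squeeze":{"type":"number"}},"required":["series"]}

```bash
mkdir -p pics; ls; python3 - <<'E'
from bench import ctrl
import cv2,json
print(ctrl.get_state())
for n in ["scene","top"]:
    im=ctrl.get_image(n); cv2.imwrite(f"pics/{n}0.png",im[:,:,::-1]); print(n,ctrl.calibration(n))
E
```

```text
pics
{'time': 0.0, 'joint_positions': array([ 1.36409072,  0.32183441, -0.07008917,  1.45170271,  0.02257763,
        1.37075109, -0.05687675]), 'qd': array([ 0.00095945, -0.00024026,  0.00098484,  0.00102457,  0.00134678,
       -0.00102498,  0.00040781]), 'joint_torque': array([-2.97274537e-04, -4.91290033e+01, -4.03537760e-01, -3.12531495e+01,
       -6.36685244e-02,  4.36752546e-02,  1.94846425e-04]), 'position': array([ 0.14220698, -0.63370916,  0.23244018]), 'tool_rot': array([-3.12058058e+00, -3.46013048e-01,  4.45209838e-04]), 'ft_force': array([0.72899799, 0.19678154, 1.12587715]), 'torque': array([ 0.00549243, -0.02357918, -0.01396593]), 'grip_width': 0.9994803906205441}
scene {'fx': 359.54247729323566, 'fy': 359.54247729323566, 'cx': 261.80665140349294, 'cy': 193.01427805726735, 'rvec': array([ 1.10009131,  2.21753643, -1.18054816]), 'tvec': array([ 0.35276494, -0.20581812,  1.12816321])}
top {'fx': 410.2164732007464, 'fy': 410.2164732007464, 'cx': 253.96428274093077, 'cy': 194.5118752035854, 'rvec': array([ 2.10593191, -2.16095888,  0.09349571]), 'tvec': array([0.0082923 , 0.55897145, 0.75674071])}
```

View pics/scene0.png

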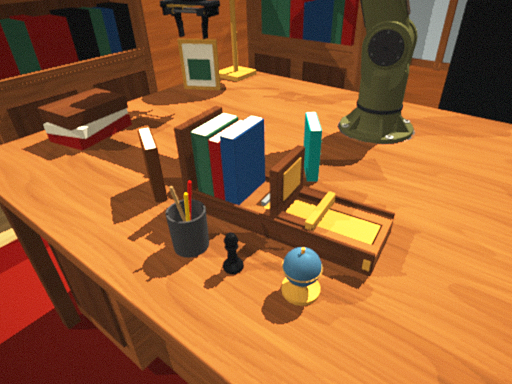

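View pics/top0.png

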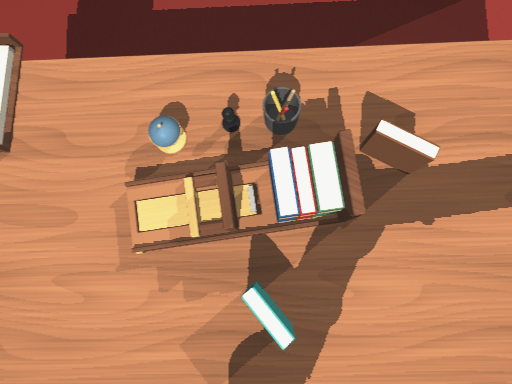

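The views show the rack with books (blue 285,185; red 303,183; green 325,178 in top), the bookend panel (226,195), its brass crossbar (191,207), and the bar's open strip (160,212). The teal (268,316) and brown (400,145) standing books are look-alikes and not in the rack. I'll enlarge to measure.

```bash
cat > h.py <<'E'
import numpy as np,cv2
from bench import ctrl
def ray(n,px,z,c=None):
    c=c or ctrl.calibration(n); R=cv2.Rodrigues(c["rvec"])[0]; o=-R.T@c["tvec"]
    px=np.atleast_2d(px).astype(float)
    d=np.c_[(px[:,0]-c["cx"])/c["fx"],(px[:,1]-c["cy"])/c["fy"],np.ones(len(px))]@R
    return o+d*((z-o[2])/d[:,2])[:,None]
def proj(n,P):
    c=ctrl.calibration(n); K=np.array([[c["fx"],0,c["cx"]],[0,c["fy"],c["cy"]],[0,0,1]])
    return cv2.projectPoints(np.atleast_2d(P).astype(float),c["rvec"],c["tvec"],K,None)[0][:,0]
E
python3 - <<'E'
import cv2
im=cv2.imread("pics/top0.png")
cv2.imwrite("pics/topcrop.png",cv2.resize(im[140:260,115:275],None,fx=5,fy=5,interpolation=cv2.INTER_CUBIC))
E
```

```text
(no output)
```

View pics/topcrop.png

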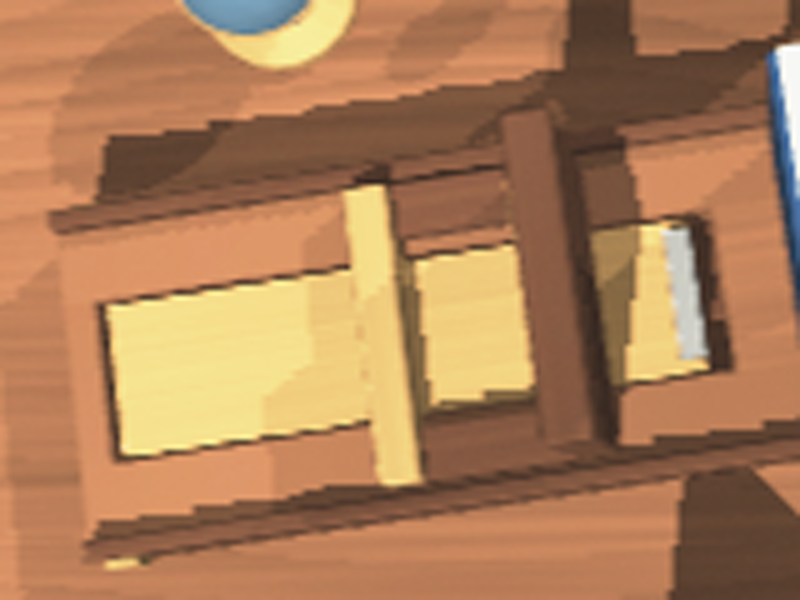

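```bash
python3 - <<'E'
from h import *
def c(u): return (np.array(u)+.5)/5-.5+[115,140]
s=ray("top",c([[107,305],[120,458],[712,371],[664,226],[690,360]]),.038); print("strip\n",s.round(4))
l=(s[0]+s[1])/2
e1=s[2]-s[1]; yaw=np.arctan2(e1[1],e1[0]); 
lip=ray("top",c([[50,212],[85,548],[90,560],[60,232]]),.05);print("lip\n",lip.round(4))
print(yaw)
cb=ray("top",c([[345,190],[376,486],[388,186],[424,484]]),.062);print("cross\n",cb.round(4))
R=np.array([[np.cos(yaw),np.sin(yaw)],[-np.sin(yaw),np.cos(yaw)]])
org=l[:2]-R.T@[-.219,0]; print("org",org)
print("rear x in rack",(R@(cb[:,:2]-org).T).T)
print("strip",(R@(s[:,:2]-org).T).T)
print("lip",(R@(lip[:,:2]-org).T).T)
pan=ray("top",c([[505,112],[545,440],[550,108],[590,440]]),.15);print("panel",(R@(pan[:,:2]-org).T).T)
E
```

```text
strip
 [[ 0.5534  0.2245  0.038 ]
 [ 0.4937  0.2185  0.038 ]
 [ 0.5213 -0.0112  0.038 ]
 [ 0.5782  0.0061  0.038 ]
 [ 0.5258 -0.0028  0.038 ]]
lip
 [[0.5889 0.2434 0.05  ]
 [0.4595 0.2275 0.05  ]
 [0.4549 0.2255 0.05  ]
 [0.5809 0.2393 0.05  ]]
-1.451181198853296
cross
 [[0.5918 0.1256 0.062 ]
 [0.4798 0.114  0.062 ]
 [0.5928 0.1091 0.062 ]
 [0.4801 0.096  0.062 ]]
org [0.54972898 0.00405243]
rear x in rack [[-0.11563769  0.0562852 ]
 [-0.11751254 -0.05631172]
 [-0.09919839  0.0553516 ]
 [-0.09963188 -0.05815226]]
strip [[-0.21840695  0.02999622]
 [-0.21959305 -0.02999622]
 [ 0.01171349 -0.02999622]
 [ 0.00135005  0.02846514]
 [ 0.00395449 -0.02457354]]
lip [[-0.23293407  0.06739977]
 [-0.23263045 -0.06292539]
 [-0.2311953  -0.06767722]
 [-0.22984218  0.05901535]]
panel [[-0.04184631  0.05660119]
 [-0.04305952 -0.05431969]
 [-0.02666125  0.05565954]
 [-0.02837933 -0.05645907]]
```

```bash
python3 - <<'E'
from h import *
yaw=-1.451; org=np.array([.5497,.004]); R=np.array([[np.cos(yaw),np.sin(yaw)],[-np.sin(yaw),np.cos(yaw)]])
f=lambda n,p,z:(R@(ray(n,p,z)[0,:2]-org)).round(4)
for n in ["top","scene"]:
    im=cv2.imread(f"pics/{n}0.png"); h=cv2.cvtColor(im,cv2.COLOR_BGR2HSV)
    m=cv2.inRange(h,(95,80,60),(115,255,255)); k,l,st,ce=cv2.connectedComponentsWithStats(m)
    for i in range(1,k):
        if st[i,4]>100: print(n,st[i],ce[i].round(1),f(n,ce[i],.062))
print("knob",f("top",[160,126],.092), f("scene",[303,249],.092))
print("foot",f("top",[174,140],.004), f("scene",[301,291],.004))
print("chess",f("top",[230,112],.075)); print("cup",f("top",[282,106],.085), f("scene",[187,210],.085))
print("pens",f("top",[[276,95]],.13),f("top",[[292,95]],.13))
E
```

```text
top [149 116  31  31 700] [164.  130.9] [-0.1425  0.1529]
top [268 147  32  75 364] [281.9 190.7] [0.0645 0.004 ]
scene [ 303    0   31   42 1093] [318.   20.2] [ 0.7329 -1.9204]
scene [100   8  22  45 393] [111.2  29.8] [ 1.7569 -1.0679]
scene [ 221  119   44   85 2678] [243.2 163. ] [ 0.112  -0.0679]
scene [284 247  37  33 946] [302. 264.] [-0.1449  0.1547]
knob [-0.1419  0.1534] [-0.1441  0.1527]
foot [-0.1372  0.1495] [-0.1476  0.1582]
chess [-0.0104  0.1655]
cup [0.0877 0.1582] [0.0835 0.1579]
pens [0.0769 0.164 ] [0.1045 0.1595]
```

Request:
{"fn": "servo_tool", "kwargs": {
  "series": [
    {"travel": [0, 0, -0.04], "angular": [0, 0, 0]},
    {"travel": [0.02, 0, -0.03], "angular": [0, 0, -0.03]},
    {"travel": [0.044, 0, 0], "angular": [0, 0, -0.07]},
    {"travel": [0.044, 0, 0], "angular": [0, 0, -0.07]},
    {"travel": [0.044, 0, 0], "angular": [0, 0, -0.07]}
  ],
  "claw": 0.012
}}

```text
time: 0.6
position: [0.2881, -0.5878, 0.3032]
tool_rot: [-3.058, -0.721, -0.0]
ft_force: [0.1, 0.3, -0.7]
grip_width: 0.633
```

Request:
{"fn": "servo_tool", "kwargs": {
  "series": [
    {"travel": [0.044, -0.003, 0], "angular": [0, 0, -0.07]},
    {"travel": [0.044, -0.003, 0], "angular": [0, 0, -0.07]},
    {"travel": [0.044, -0.003, 0], "angular": [0, 0, -0.07]},
    {"travel": [0.044, -0.003, 0], "angular": [0, 0, -0.07]},
    {"travel": [0.044, -0.003, 0], "angular": [0, 0, -0.07]}
  ]
}}

```text
time: 1.1
position: [0.4602, -0.4509, 0.3028]
tool_rot: [-2.884, -1.243, 0.0]
ft_force: [0.4, -0.5, -0.3]
grip_width: 0.192
```

Request:
{"fn": "servo_tool", "kwargs": {
  "series": [
    {"travel": [0.044, -0.004, 0], "angular": [0, 0, -0.07]},
    {"travel": [0.044, -0.004, 0], "angular": [0, 0, -0.07]},
    {"travel": [0.044, -0.004, 0], "angular": [0, 0, -0.07]},
    {"travel": [0.044, -0.004, 0], "angular": [0, 0, -0.07]},
    {"travel": [0.044, -0.004, 0], "angular": [0, 0, -0.07]}
  ]
}}

```text
time: 1.6
position: [0.5706, -0.2608, 0.3028]
tool_rot: [-2.624, -1.726, 0.001]
ft_force: [1.0, 1.1, 0.1]
grip_width: 0.138
```

Request:
{"fn": "servo_tool", "kwargs": {
  "series": [
    {"travel": [0.044, -0.004, 0], "angular": [0, 0, -0.07]},
    {"travel": [0.044, -0.004, 0], "angular": [0, 0, -0.07]},
    {"travel": [0.044, -0.004, 0], "angular": [0, 0, -0.07]},
    {"travel": [0.044, -0.004, 0], "angular": [0, 0, -0.07]},
    {"travel": [0.044, -0.004, 0], "angular": [0, 0, -0.07]}
  ]
}}

```text
time: 2.1
position: [0.6092, -0.0444, 0.3029]
tool_rot: [-2.284, -2.157, 0.001]
ft_force: [0.6, 1.0, 0.0]
grip_width: 0.137
```

```bash
cat > to.py <<'E'
import sys
from h import *
from scipy.spatial.transform import Rotation as Ro
yaw=-1.451; org=np.array([.5497,.004]); 
def tool(xr,yr,z):
    "travel/rotation in the tool frame to reach rack point, tool down, y along rack +y"
    s=ctrl.get_state(); T=Ro.from_rotvec(s["tool_rot"])
    ex=np.array([np.cos(yaw),np.sin(yaw),0]); ey=np.array([-np.sin(yaw),np.cos(yaw),0])
    tgt=np.r_[org,0]+xr*ex+yr*ey+[0,0,z]
    d=Ro.from_matrix(np.c_[np.cross(ey,[0,0,-1]),ey,[0,0,-1]])
    p=s["position"]; q=p-np.r_[org,0]
    print("t",s["time"],"tcp rack",np.array([q@ex,q@ey,q[2]]).round(4),"F",s["ft_force"].round(1),"grip",round(s["grip_width"],3))
    print("travel",T.inv().apply(tgt-p).round(4),"rot",(T.inv()*d).as_rotvec().round(4), "toolx in rack", (T.apply([1,0,0])@ex).round(3))
if __name__=="__main__": tool(*map(float,sys.argv[1:4]))
E
python3 to.py -0.165 0 0.25
```

```text
t 2.1 tcp rack [0.0552 0.0533 0.3029] F [0.6 1.  0. ] grip 0.137
travel [ 0.2074 -0.0912  0.053 ] rot [-7.000e-04 -1.000e-04 -1.769e-01] toolx in rack -0.984
```

Request:
{"fn": "servo_tool", "kwargs": {
  "series": [
    {"travel": [0.041, -0.018, 0], "angular": [0, 0, 0]},
    {"travel": [0.041, -0.018, 0], "angular": [0, 0, 0]},
    {"travel": [0.042, -0.018, 0], "angular": [0, 0, 0]},
    {"travel": [0.042, -0.018, 0], "angular": [0, 0, -0.08]},
    {"travel": [0.042, -0.02, 0], "angular": [0, 0, -0.09]}
  ]
}}

```text
time: 2.6
position: [0.5256, 0.167, 0.303]
tool_rot: [-2.092, -2.343, 0.001]
ft_force: [1.0, 0.5, -0.3]
grip_width: 0.138
```

```bash
python3 to.py -0.165 0 0.08; python3 - <<'E'
from h import *
for n in ["wrist","top"]:
    cv2.imwrite(f"pics/{n}1.png",ctrl.get_image(n)[:,:,::-1])
E
```

```text
t 2.6 tcp rack [-0.1647 -0.0044  0.303 ] F [ 1.   0.5 -0.3] grip 0.138
travel [0.0004 0.0045 0.223 ] rot [-0.0004  0.     -0.0065] toolx in rack -1.0
```

View pics/wrist1.png

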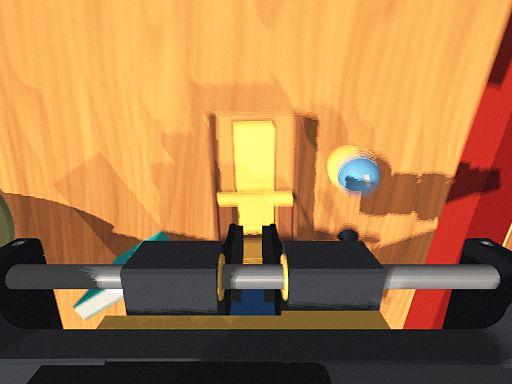

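View pics/top1.png

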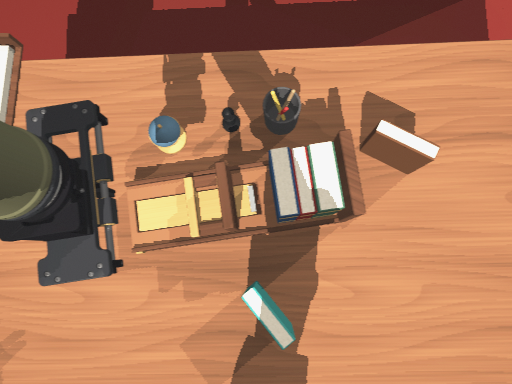

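The wrist view shows the bar's strip centred at column 254 and the fingers at about 257, with the globe (358,175) outside the gripper's span. Descending onto the open part of the bar.

Request:
{"fn": "servo_tool", "kwargs": {
  "series": [
    {"travel": [0, 0.004, 0.045], "angular": [0, 0, -0.006]},
    {"travel": [0, 0, 0.045], "angular": [0, 0, 0]},
    {"travel": [0, 0, 0.045], "angular": [0, 0, 0]},
    {"travel": [0, 0, 0.045], "angular": [0, 0, 0]},
    {"travel": [0, 0, 0.043], "angular": [0, 0, 0]}
  ]
}}

```text
time: 3.2
position: [0.53, 0.1652, 0.0784]
tool_rot: [-2.09, -2.346, 0.001]
ft_force: [-0.6, -0.6, 0.1]
grip_width: 0.139
```

```bash
python3 to.py -0.165 0 0.05; python3 - <<'E'
from h import *
a=ctrl.get_image("scene")[:,:,::-1]; b=ctrl.get_image("top")[:,:,::-1]
cv2.imwrite("pics/s2.png",cv2.resize(a[130:320,220:420],None,fx=3,fy=3)); cv2.imwrite("pics/t2.png",cv2.resize(b[90:260,100:300],None,fx=3,fy=3))
E
```

```text
t 3.2 tcp rack [-0.1624 -0.0003  0.0784] F [-0.6 -0.6  0.1] grip 0.139
travel [0.0026 0.0003 0.0284] rot [-0.0006  0.0005 -0.0043] toolx in rack -1.0
```

View pics/s2.png

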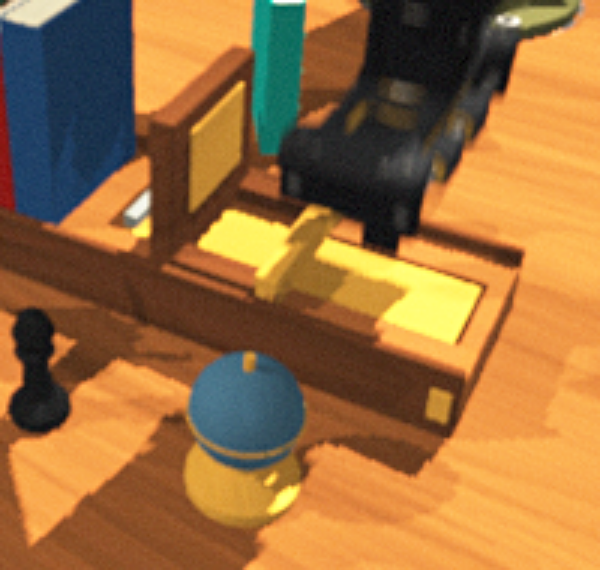

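View pics/t2.png

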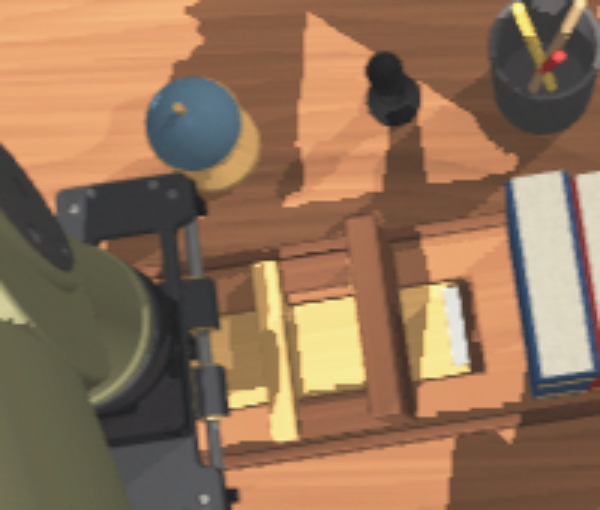

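The fingers sit centred above the open bar behind the crossbar, and the globe is clear of the gripper. Now I press down.

Request:
{"fn": "servo_tool", "kwargs": {
  "series": [
    {"travel": [0.002, 0, 0.014], "angular": [0, 0, 0]},
    {"travel": [0, 0, 0.014], "angular": [0, 0, 0]},
    {"travel": [0, 0, 0.004], "angular": [0, 0, 0]},
    {"travel": [0, 0, 0.003], "angular": [0, 0, 0]},
    {"travel": [0, 0, 0], "angular": [0, 0, 0]}
  ]
}}

```text
time: 3.8
position: [0.5307, 0.168, 0.0464]
tool_rot: [2.088, 2.346, 0.001]
ft_force: [-1.5, -1.0, 4.4]
grip_width: 0.134
```

```bash
python3 to.py -0.165 0 0.0375
```

```text
t 3.8 tcp rack [-0.1651  0.0007  0.0464] F [-1.5 -1.   4.4] grip 0.134
travel [-0.0001 -0.0007  0.0089] rot [ 0.0009  0.0003 -0.0038] toolx in rack -1.0
```

Request:
{"fn": "servo_tool", "kwargs": {
  "series": [
    {"travel": [0, 0, 0.004], "angular": [0, 0, 0]},
    {"travel": [0, 0, 0.004], "angular": [0, 0, 0]},
    {"travel": [0, 0, 0.0025], "angular": [0, 0, 0]},
    {"travel": [0, 0, 0], "angular": [0, 0, 0]}
  ]
}}

```text
time: 4.2
position: [0.5308, 0.168, 0.0362]
tool_rot: [2.088, 2.346, 0.001]
ft_force: [-2.6, -0.4, 7.7]
grip_width: 0.14
```

```bash
python3 to.py -0.165 0 0.0365
```

```text
t 4.2 tcp rack [-0.1651  0.0009  0.0362] F [-2.6 -0.4  7.7] grip 0.14
travel [-0.0001 -0.0009 -0.0003] rot [ 0.0013  0.0004 -0.0038] toolx in rack -1.0
```

Request:
{"fn": "servo_tool", "kwargs": {
  "series": [
    {"travel": [-0.008, 0, 0], "angular": [0, 0, 0]},
    {"travel": [-0.008, 0, 0], "angular": [0, 0, 0]},
    {"travel": [-0.008, 0, 0], "angular": [0, 0, 0]},
    {"travel": [-0.008, 0, 0], "angular": [0, 0, 0]},
    {"travel": [-0.006, 0, 0], "angular": [0, 0, 0]}
  ]
}}

```text
time: 4.7
position: [0.5366, 0.1332, 0.0374]
tool_rot: [2.087, 2.347, 0.01]
ft_force: [-1.6, 4.8, 6.7]
grip_width: 0.139
```

Request:
{"fn": "servo_tool", "kwargs": {
  "series": [
    {"travel": [-0.006, 0, 0], "angular": [0, 0, 0]},
    {"travel": [-0.006, 0, 0], "angular": [0, 0, 0]},
    {"travel": [-0.006, 0, 0], "angular": [0, 0, 0]}
  ]
}}

```text
time: 5.0
position: [0.5384, 0.1175, 0.0375]
tool_rot: [-2.085, -2.349, -0.013]
ft_force: [-0.7, 9.3, 6.3]
grip_width: 0.144
```

```bash
python3 to.py -0.0555 0 0.0365; python3 - <<'E'
from h import *
b=ctrl.get_image("top")[:,:,::-1]
cv2.imwrite("pics/t3.png",cv2.resize(b[130:260,130:310],None,fx=4,fy=4,interpolation=cv2.INTER_CUBIC))
E
```

```text
t 5.0 tcp rack [-0.114   0.0023  0.0375] F [-0.7  9.3  6.3] grip 0.144
travel [-0.0585 -0.0022  0.0006] rot [ 0.0057 -0.0061 -0.0013] toolx in rack -1.0
```

View pics/t3.png

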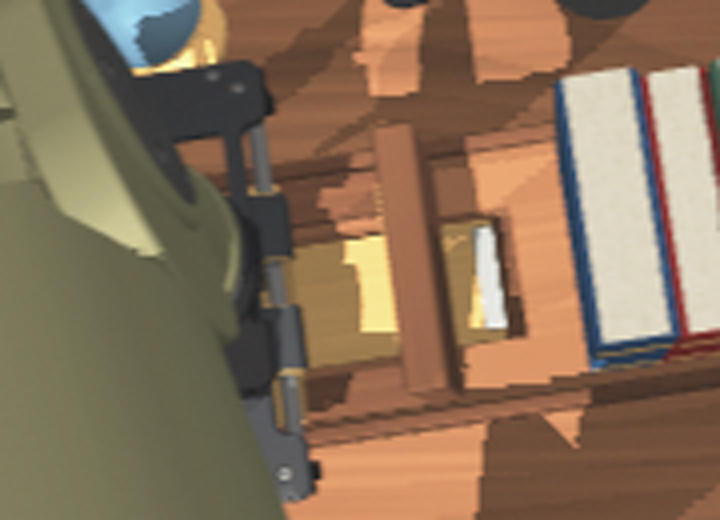

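Request:
{"fn": "servo_tool", "kwargs": {
  "series": [
    {"travel": [-0.006, -0.001, 0.001], "angular": [0, 0, 0]},
    {"travel": [-0.006, 0, 0], "angular": [0, 0, 0]},
    {"travel": [-0.006, 0, 0], "angular": [0, 0, 0]},
    {"travel": [-0.006, 0, 0], "angular": [0, 0, 0]}
  ]
}}

```text
time: 5.45
position: [0.5409, 0.0951, 0.0373]
tool_rot: [-2.085, -2.35, -0.017]
ft_force: [-1.5, 10.9, 11.1]
grip_width: 0.142
```

Request:
{"fn": "servo_tool", "kwargs": {
  "series": [
    {"travel": [-0.006, 0, 0], "angular": [0, 0, 0]},
    {"travel": [-0.006, 0, 0], "angular": [0, 0, 0]},
    {"travel": [-0.006, 0, 0], "angular": [0, 0, 0]}
  ]
}}

```text
time: 5.75
position: [0.5431, 0.0772, 0.0373]
tool_rot: [-2.085, -2.35, -0.016]
ft_force: [-1.8, 11.3, 10.3]
grip_width: 0.137
```

```bash
python3 to.py -0.0555 0 0.0365; python3 - <<'E'
from h import *
b=ctrl.get_image("top")[:,:,::-1]
cv2.imwrite("pics/t4.png",cv2.resize(b[130:260,130:310],None,fx=4,fy=4,interpolation=cv2.INTER_CUBIC))
E
```

```text
t 5.75 tcp rack [-0.0735  0.0022  0.0373] F [-1.8 11.3 10.3] grip 0.137
travel [-0.018  -0.0022  0.0007] rot [ 0.0076 -0.0071 -0.0002] toolx in rack -1.0
```

View pics/t4.png

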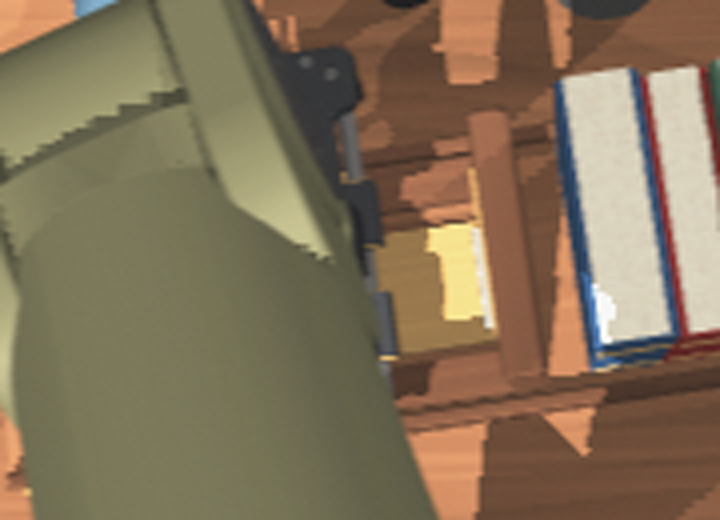

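Request:
{"fn": "servo_tool", "kwargs": {
  "series": [
    {"travel": [-0.005, 0, 0], "angular": [0, 0, 0]},
    {"travel": [-0.005, 0, 0], "angular": [0, 0, 0]},
    {"travel": [-0.004, 0, 0], "angular": [0, 0, 0]}
  ]
}}

```text
time: 6.1
position: [0.5448, 0.063, 0.0372]
tool_rot: [-2.085, -2.35, -0.016]
ft_force: [-1.7, 11.2, 10.2]
grip_width: 0.138
```

```bash
python3 to.py -0.0555 0 0.0365; python3 - <<'E'
from h import *
from to import org,yaw
b=ctrl.get_image("top")[:,:,::-1]
cv2.imwrite("pics/t5.png",cv2.resize(b[130:260,200:380],None,fx=4,fy=4,interpolation=cv2.INTER_CUBIC))
b=ctrl.get_image("scene")[:,:,::-1]
cv2.imwrite("pics/s5.png",cv2.resize(b[100:290,160:420],None,fx=3,fy=3,interpolation=cv2.INTER_CUBIC))
E
```

```text
t 6.1 tcp rack [-0.0592  0.0022  0.0372] F [-1.7 11.2 10.2] grip 0.138
travel [-0.0037 -0.0022  0.0007] rot [ 0.0075 -0.0067 -0.0005] toolx in rack -1.0
```

View pics/t5.png

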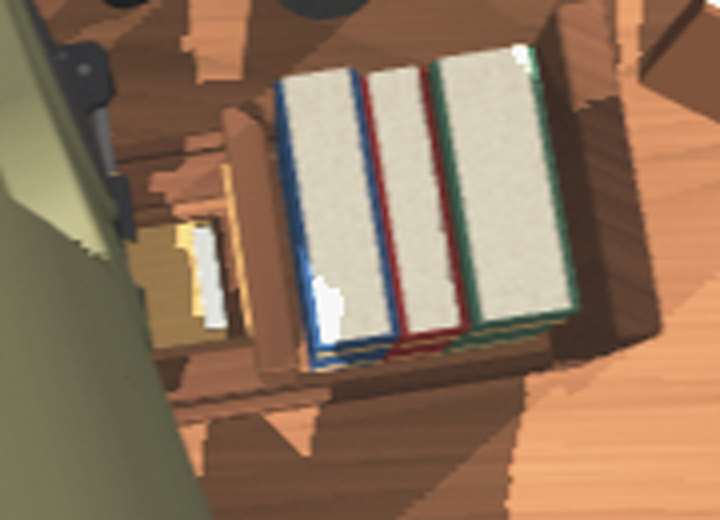

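View pics/s5.png

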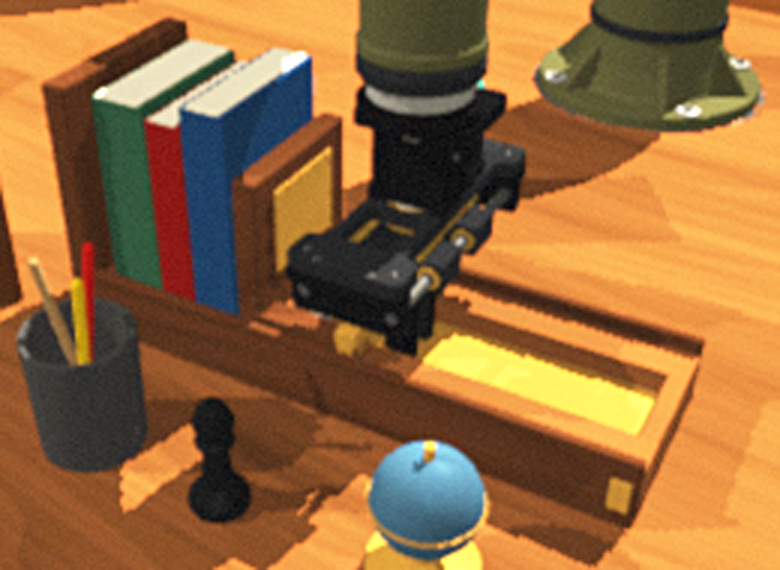

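Request:
{"fn": "servo_tool", "kwargs": {
  "series": [
    {"travel": [-0.003, 0, 0], "angular": [0, 0, 0]},
    {"travel": [-0.001, 0, 0], "angular": [0, 0, 0]}
  ]
}}

```text
time: 6.4
position: [0.5452, 0.059, 0.0372]
tool_rot: [-2.085, -2.35, -0.015]
ft_force: [-2.6, 11.3, 11.2]
grip_width: 0.141
```

Request:
{"fn": "servo_tool", "kwargs": {
  "series": [
    {"travel": [0.008, 0, 0], "angular": [0, 0, 0]},
    {"travel": [0.01, 0, 0], "angular": [0, 0, 0]},
    {"travel": [0.01, 0, 0], "angular": [0, 0, 0]}
  ]
}}

```text
time: 6.7
position: [0.5424, 0.0778, 0.0363]
tool_rot: [2.087, 2.34, 0.001]
ft_force: [1.5, -5.4, 7.7]
grip_width: 0.139
```

```bash
python3 to.py -0.09 0 0.2; python3 - <<'E'
from h import *
b=ctrl.get_image("top")[:,:,::-1]
cv2.imwrite("pics/t6.png",cv2.resize(b[130:260,200:380],None,fx=4,fy=4,interpolation=cv2.INTER_CUBIC))
E
```

```text
t 6.7 tcp rack [-0.0741  0.0016  0.0363] F [ 1.5 -5.4  7.7] grip 0.139
travel [ 0.0152 -0.0008 -0.1638] rot [ 0.0051  0.0044 -0.0057] toolx in rack -1.0
```

View pics/t6.png

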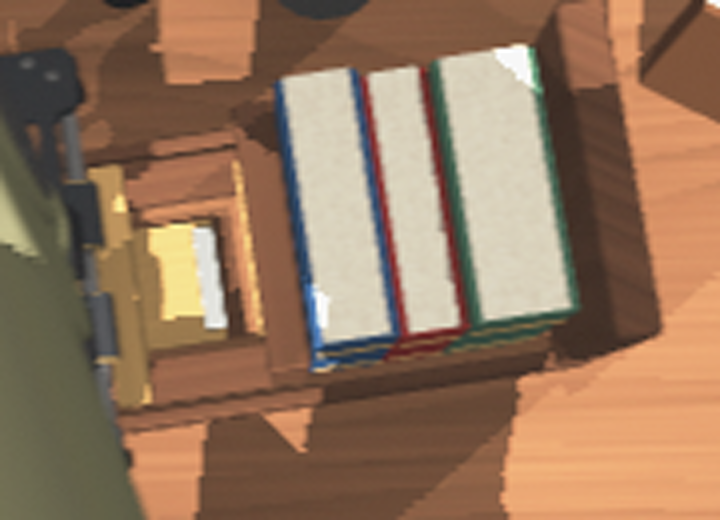

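The bookend stands against the blue book and the fingers have separated from the crossbar. Now I let the bar rise and move clear.

Request:
{"fn": "servo_tool", "kwargs": {
  "series": [
    {"travel": [0.004, 0, -0.004], "angular": [0, 0, 0]},
    {"travel": [0.004, 0, -0.006], "angular": [0, 0, 0]},
    {"travel": [0, 0, -0.008], "angular": [0, 0, 0]},
    {"travel": [0, 0, -0.03], "angular": [0, 0, 0]},
    {"travel": [0, 0, -0.04], "angular": [0, 0, 0]}
  ]
}}

```text
time: 7.25
position: [0.5368, 0.0883, 0.1215]
tool_rot: [-2.086, -2.344, 0.004]
ft_force: [0.6, -0.5, 0.3]
grip_width: 0.141
```

Request:
{"fn": "servo_tool", "kwargs": {
  "series": [
    {"travel": [0.03, 0, -0.04], "angular": [0, 0, 0]},
    {"travel": [0.04, 0, -0.04], "angular": [0, 0, 0]},
    {"travel": [0.045, 0, -0.02], "angular": [0, 0, 0]},
    {"travel": [0.045, 0, 0], "angular": [0, 0, 0]},
    {"travel": [0.045, 0, 0], "angular": [0, 0, 0]}
  ]
}}

```text
time: 7.75
position: [0.5154, 0.2892, 0.2189]
tool_rot: [2.089, 2.345, 0.004]
ft_force: [-0.2, -0.5, -0.9]
grip_width: 0.135
```

Request:
{"fn": "servo_tool", "kwargs": {
  "series": [
    {"travel": [0, 0, 0], "angular": [0, 0, 0]},
    {"travel": [0, 0, 0], "angular": [0, 0, 0]}
  ]
}}

```text
time: 7.95
position: [0.5143, 0.2889, 0.2174]
tool_rot: [-2.084, -2.35, -0.0]
ft_force: [-0.1, -1.9, 0.0]
grip_width: 0.138
```

```bash
python3 to.py -0.09 0 0.2; python3 - <<'E'
from h import *
b=ctrl.get_image("top")[:,:,::-1]; cv2.imwrite("pics/t7r.png",b)
cv2.imwrite("pics/t7.png",cv2.resize(b[130:260,120:360],None,fx=3.3,fy=3.3,interpolation=cv2.INTER_CUBIC))
b=ctrl.get_image("scene")[:,:,::-1]; cv2.imwrite("pics/s7r.png",b)
cv2.imwrite("pics/s7.png",cv2.resize(b[100:290,160:420],None,fx=3,fy=3,interpolation=cv2.INTER_CUBIC))
E
```

```text
t 7.95 tcp rack [-0.2871 -0.0011  0.2174] F [-0.1 -1.9  0. ] grip 0.138
travel [-0.1971  0.0011  0.0173] rot [-0.0005 -0.0005  0.    ] toolx in rack -1.0
```

View pics/t7.png

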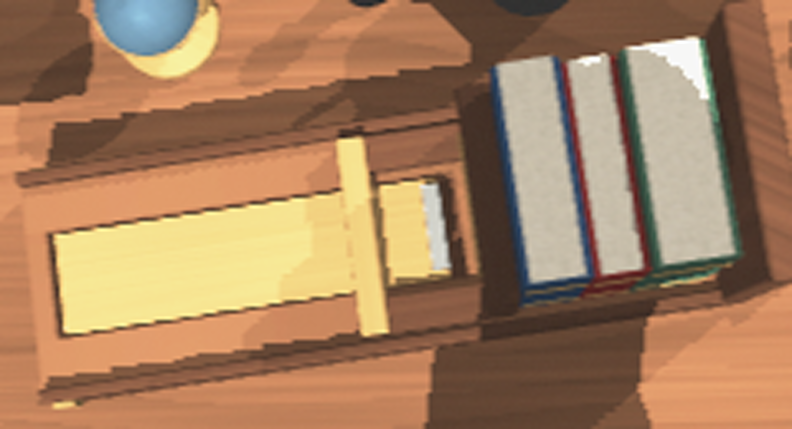

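View pics/s7.png

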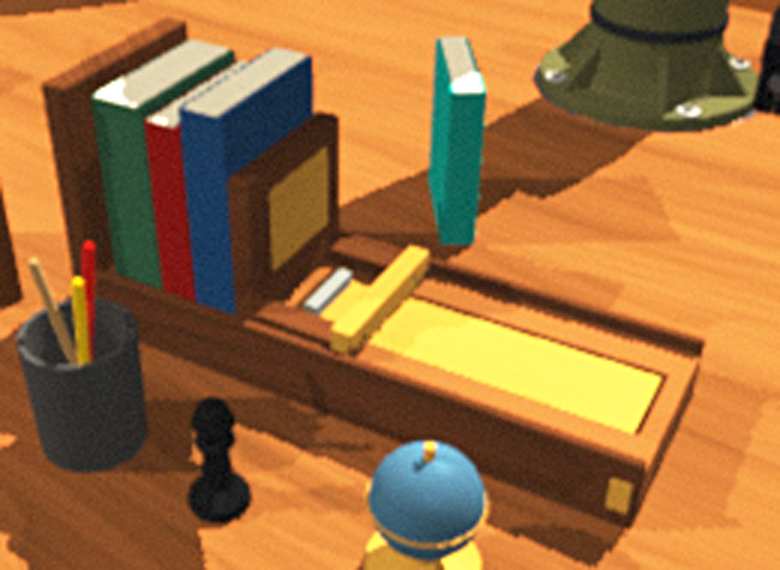

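```bash
python3 - <<'E'
from h import *
from to import org,yaw
R=np.array([[np.cos(yaw),np.sin(yaw)],[-np.sin(yaw),np.cos(yaw)]])
u=np.array([[338,140],[362,333],[365,140],[388,333]]); p=ray("top",(u+.5)/3.3-.5+[120,130],.062)[:,:2]-org
print((p@R.T).round(4), "front =", ((p@R.T)[:2,0].mean()+.09).round(4))
ctrl.close_job()
E
```

```text
[[-0.0418  0.0559]
 [-0.043  -0.0554]
 [-0.0265  0.0535]
 [-0.0285 -0.0575]] front = 0.0476
the job is handed in; nothing more can be done
```

I closed the rack and handed the job in at about 8 s of robot time. No verdict was reported, so this rests on my own measurements.

- **Pressing:** With the fingers nearly shut, I pressed the release bar down about 12 mm, at about 8 N, while the bookend was still short of the catch.
- **Pushing:** With the bar held down, I pushed the crossbar along the runners until the panel was over the catch and against the blue book. I then backed off, let the bar rise, and moved clear.

**Last checks, from the top and scene views after moving clear:**
- **Bookend:** its front is about 48 mm past the catch (27 to 62 mm is required), and it stands flat on the runners.
- **Catch and bar:** the catch shows behind the panel inside the foot opening, and the bar looks fully up. I did not measure the bar's height.
- **Books:** all three stand upright.
- **Loose things:** the globe, chess piece and pen cup look unmoved in the pictures.
- **Contact:** the tool force was near zero (up to 1.9 N, about the sensor's noise), so the robot was touching nothing.

No check failed or disagreed.

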